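Load a tube mixer and key in its start sequence

ROBOT

A 6-joint arm with a two-finger parallel gripper is mounted at the origin on the work surface. World frame = base frame: x ahead of the robot, y to its left, z up, the work surface at z = 0. Lengths are in m, angles in rad, forces in N, time in s.
With the tool pointing down it reaches from about 0.35 to 0.975 m from the base axis. Payload 4.9 kg.
Tool frame: the origin (TCP) lies on the mounting face of the last link; the fingertips stand 173 mm ahead of it and the grasp point (between the pads) lies 155 mm ahead of it (tcp_to_grasp is the distance from the TCP to the grasp point, in m); z points along the fingers, y is the line along which they close (so a half turn about z gives the same grasp; the last joint's range is limited). The gripper opens to 85 mm and grips with 20 to 120 N. Pads are 22 mm wide; open, the fingers measure 114 mm over their backs; the gripper's body (76 mm by 85 mm) begins 54 mm behind the grasp point. The pads swing forward as they close: fully open they stand 13 mm farther back than shut.
Start: joints at [-1.366, 0.053, 1.613, -0, 1.476, -0.119], TCP at [0.199, -0.593, 0.405] pointing down, gripper open.
Joint ranges: [-3.01, 3.01], [-1.01, 2.22], [0.06, 2.58], [-1.02, 4.17], [0.09, 2.62], [-3.14, 3.14]. Speed limits (rad/s): [2.57, 2.57, 3.14, 3.14, 3.14, 3.14].

INTERFACE

Orientations are given as a rotation vector (axis times angle).
In Python, from station import get_obs, get_image, calibration, finish_job, tcp_to_grasp gives the robot as it stands. The module is installed in compiled form; this text tells all that it offers.
- The arm moves only by the tool arm_command, never from a script. Its argument "plan" is a list that holds one entry, the list of rows, each a list of 6 numbers: the shift along the tool's x, y, z in cm, then the turn, a rotation vector about the tool's x, y, z in rad. A call has 1 to 12 rows; each row is the pose to reach, as a shift and turn from the pose commanded when the call began, along the tool's axes at that moment; what a row does not reach only later rows make up. A row lasts 1/12 s, in which the tool goes at most 41.7 mm and 7.16 degrees, less where a joint would pass 70% of its speed; a pose out of reach is approached as far as the arm can. A call with a gripper value outside its range is refused whole. "gripper" is the closure, from -1 (fully open) to 1 (shut), set as the call begins (left out, the last holds). The fingers move at their own pace and stop on an object; "force" is the grip in N (left out, the last holds). Time passes only in rows, so rows that repeat a pose let the fingers close. It gives the time, the measured TCP pose, the force, the opening and the grip force at its end, in the units of the state.
- get_obs(): the state, without advancing time (a new reading comes with each control period).
- get_image(name): name is "scene" or "top"; returns (picture, depth): 400x640x3 uint8, blue, green, red; 400x640 float32, m along the optical axis (not along the pixel's ray), 0 where there is no reading.
- calibration(name): a dict with "fx", "fy", "cx", "cy" (pixels), "pose" (4x4, takes a point from camera to world coordinates). Camera axes: x right, y up, looking along -z (the intrinsics and any distortion apply to the point x, -y, -z); pixel columns grow to the right and rows downward; lengths in m; the calibration is good to about 2 mm. A picture is of the moment at which its call begins. calibration takes no time and is no camera call.
- finish_job(): hands the job in; it is judged then, once.
The state is a dict: "t": time; "q": joint angles; "dq": joint speeds; "effort": joint torques, N m; "tool_pos": TCP position; "tool_rot": TCP orientation; "contact_force": force on the tool from outside, world axes, zero at the start; "wrist_torque": the same for the moment, N m; "opening": finger opening in m; "grip_force": force on a finger pad.
Only numpy, scipy, OpenCV 4.12 (cv2) and the standard library are available. Lean on these libraries where they do the work, as an engineer would, in place of code of your own. Each camera call takes 0.05 s, during which the arm holds its last target. There are 200 camera calls.

TASK

Put the square tube carrier onto the mixer's square drive shaft, fully down and level, and let go of it. Then start the mixer with its keys, one at a time and each right down: the square key, then the round key, then the long bar key, letting each come back up before the next. Leave the cross-shaped key alone and do not push the tape roll about.

Things in the scene. Friction and masses are not known exactly. Their poses are not given: they have to be found in the camera images.
- mixer: white orbital tube mixer, fixed on the table: a flat box 280 (x) x 250 (y) x 55 mm high with a blue band round it; origin at the centre of its underside, on the table, z up; its key panel lies along its -x edge (the robot's side) and its drive shaft stands 45 mm to +x of its centre.
- shaft_top (a point): centre of the top of the mixer's drive shaft, 101 mm above the table: an upright steel bar 16 mm square, its top 5 mm tapered to 10 mm, standing 40 mm above the round rubber collar (70 mm across) on which the carrier rests. x and y are square to the bar's flats and turn with it; it turns against slight friction and starts within 35 degrees of the mixer's axes.
- carrier: loose tube carrier, 0.25 to 0.5 kg: white plate 130 x 130 x 12 mm, square grey hub in its middle, a capped tube (17 mm thick, top 74 mm up) near each corner, 46 mm off centre in x and y. Origin at the centre of its underside, z up, x and y square to plate and hub. Starts flat on the table, left of the mixer; fully home, its underside is 61 mm above the table.
- hub_top (a point): centre of the top of the carrier's hub, 52 mm above the carrier's underside; axes as the carrier's. The hub is 44 x 44 mm and is gripped from above across two parallel sides. A 20 mm square bore, parallel to the hub's sides, runs right through hub and plate, so any quarter turn fits the shaft, whose top ends 12 mm below the hub's top.
- square_top (a point): centre of the top face of the square key (30 x 30 mm), a white spring key in the row along the mixer's near edge, 75 mm above the table when up; its x and y axes are the mixer's. The four keys stand 55 mm apart; which key is at which place varies.
- round_top (a point): centre of the top face of the round key (34 mm across), a white spring key in the row along the mixer's near edge, 75 mm above the table when up; its x and y axes are the mixer's. The four keys stand 55 mm apart; which key is at which place varies.
- bar_top (a point): centre of the top face of the long bar key (42 mm along x, 18 mm wide), a white spring key in the row along the mixer's near edge, 75 mm above the table when up; its x and y axes are the mixer's. The four keys stand 55 mm apart; which key is at which place varies.
- cross_top (a point): centre of the top face of the cross-shaped key (two crossed bars, 36 mm long, 12 mm wide), the stop key: not to be pressed, a white spring key in the row along the mixer's near edge, 75 mm above the table when up; its x and y axes are the mixer's. The four keys stand 55 mm apart; which key is at which place varies.
- key_square (a joint): how far the square key is pressed down: 0 up, 0.008 m right down. It springs back by itself; 1.5 N starts it moving and about 6 N holds it right down. In its turn it must pass 0.005 m; out of turn, passing 0.003 m is already a mistake.
- key_round (a joint): how far the round key is pressed down: 0 up, 0.008 m right down. It springs back by itself; 1.5 N starts it moving and about 6 N holds it right down. In its turn it must pass 0.005 m; out of turn, passing 0.003 m is already a mistake.
- key_bar (a joint): how far the bar key is pressed down: 0 up, 0.008 m right down. It springs back by itself; 1.5 N starts it moving and about 6 N holds it right down. In its turn it must pass 0.005 m; out of turn, passing 0.003 m is already a mistake.
- key_cross (a joint): how far the cross key is pressed down: 0 up, 0.008 m right down. It springs back by itself; 1.5 N starts it moving and about 6 N holds it right down. In its turn it must pass 0.005 m; out of turn, passing 0.003 m is already a mistake.
- pip_square (a joint): how far the steel tell-tale pip (10 mm across, 33 mm to +x of the middle of the square key) has dropped: 0 standing 6 mm above its black base plate, about 0.007 m (flush) when dropped. A pressed key carries its own pip down with it and the pip stays down: it shows which keys have been pressed.
- pip_round (a joint): how far the steel tell-tale pip (10 mm across, 33 mm to +x of the middle of the round key) has dropped: 0 standing 6 mm above its black base plate, about 0.007 m (flush) when dropped. A pressed key carries its own pip down with it and the pip stays down: it shows which keys have been pressed.
- pip_bar (a joint): how far the steel tell-tale pip (10 mm across, 33 mm to +x of the middle of the bar key) has dropped: 0 standing 6 mm above its black base plate, about 0.007 m (flush) when dropped. A pressed key carries its own pip down with it and the pip stays down: it shows which keys have been pressed.
- pip_cross (a joint): how far the steel tell-tale pip (10 mm across, 33 mm to +x of the middle of the cross key) has dropped: 0 standing 6 mm above its black base plate, about 0.007 m (flush) when dropped. A pressed key carries its own pip down with it and the pip stays down: it shows which keys have been pressed.
- tape: loose roll of white tape lying flat, 84 mm across, 24 mm high, between carrier and mixer towards the far side; origin at the centre of its underside.

How it is judged:
On the way, in this order (a step that is already met when the one before it is completed fails the run):
1. the carrier sits fully down on the drive shaft and has been let go (z of carrier in the frame of mixer below 0.066 m and horizontal distance between carrier and shaft_top below 0.008 m and angle between carrier's own z axis and vertical below 0.1 rad and contact force between the fingers and carrier below 0.5 N), for 0.2 s.
2. the square key is pressed right down (value of joint key_square above 0.005 m), for 0.05 s.
3. with the square key back up, the round key is pressed right down (value of joint key_square below 0.002 m and value of joint key_round above 0.005 m), for 0.05 s.
4. with the round key back up, the bar key is pressed right down (value of joint key_round below 0.002 m and value of joint key_bar above 0.005 m), for 0.05 s.
At the end, for the whole second after the job is handed in: The carrier rests level on the shaft, its underside under 66 mm above the table and its centre within 8 mm of the shaft axis; all keys are back up (under 2 mm down); the pips of the square, round and bar keys have dropped over 3 mm, that of the cross key has not (z of carrier in the frame of mixer below 0.066 m and horizontal distance between carrier and shaft_top below 0.008 m and angle between carrier's own z axis and vertical below 0.1 rad and linear speed of carrier below 0.02 m/s and value of joint each of key_square, key_round, key_bar, key_cross below 0.002 m and value of joint each of pip_square, pip_round, pip_bar above 0.003 m and value of joint pip_cross below 0.003 m); the robot touches nothing.
It fails at once if the cross-shaped key is pressed (more than 3 mm) (value of joint key_cross above 0.003 m).
It fails at once if a key is pressed (more than 3 mm) while the carrier is not fully down on the shaft (value of joint any of key_square, key_round, key_bar, key_cross above 0.003 m and not (z of carrier in the frame of mixer below 0.066 m and horizontal distance between carrier and shaft_top below 0.008 m and angle between carrier's own z axis and vertical below 0.1 rad)).
It fails at once if a key is pressed out of order: round before square, bar before round, square again after round, or round again after bar ((value of joint key_round above 0.003 m and not (value of joint pip_square above 0.003 m)) or (value of joint key_bar above 0.003 m and not (value of joint pip_round above 0.003 m)) or value of joint each of key_square, pip_round above 0.003 m or value of joint each of key_round, pip_bar above 0.003 m).
It fails at once if two keys are down (more than 3 mm) at once (value of joint each of key_square, key_round above 0.003 m or value of joint each of key_square, key_bar above 0.003 m or value of joint each of key_round, key_bar above 0.003 m).
It fails at once if the tape roll is moved more than 40 mm (distance of tape from where it was at the start of the episode above 0.04 m).
It also fails if it takes over 72 s, if anything falls off the work surface, if the arm or the gripper's body presses on something with over 40 N, if the wrist force passes 120 N, or if a joint passes its speed limit or range.

## Working session

There is one attempt and no reset: what is moved stays moved. The work goes in short steps, Python scripts to look and compute and a tool call to move; the robot and the scene stay as the last step left them, time stands still between calls to the robot, and variables do not carry over. Pictures are saved under pics/ and viewed, at most 10 in all, crops included, and the job is handed in when it is done.

Besides the shell and the picture viewer there is one more tool, called after "Emit:" by a JSON object that holds its "api" and its "payload", one argument or row to a line. arm_command: Moves the arm, as the interface text tells. Its arguments: {"type":"object","properties":{"plan":{"type":"array"},"gripper":{"type":"number"},"force":{"type":"number"}},"required":["plan"]}

```bash
mkdir -p pics; cat > h.py <<'E'
import numpy as np, cv2
from station import *
from scipy.spatial.transform import Rotation as R
def cloud(name):
    im,d=get_image(name); c=calibration(name); v,u=np.mgrid[0:400,0:640]
    P=np.stack([(u-c['cx'])/c['fx']*d,-(v-c['cy'])/c['fy']*d,-d],-1)
    T=c['pose']; return im,d,P@T[:3,:3].T+T[:3,3]
def onplane(name,uv,z):
    c=calibration(name);T=c['pose']; uv=np.atleast_2d(uv).astype(float)
    r=np.stack([(uv[:,0]-c['cx'])/c['fx'],-(uv[:,1]-c['cy'])/c['fy'],-np.ones(len(uv))],-1)@T[:3,:3].T
    return T[:3,3]+r*((z-T[2,3])/r[:,2])[:,None]
E
python3 - <<'E'
from h import *
for n in ("top","scene"):
    im,d,P=cloud(n); cv2.imwrite(f"pics/{n}0.png",im); np.savez(f"{n}0.npz",im=im,P=P,d=d)
    c=calibration(n); print(n,{k:v for k,v in c.items()})
o=get_obs(); print(o, tcp_to_grasp if not callable(tcp_to_grasp) else tcp_to_grasp())
E
```

```text
top {'fx': 432.292083143184, 'fy': 432.292083143184, 'cx': 324.58198239342516, 'cy': 199.52804366441362, 'pose': array([[ 3.88646501e-03,  9.92417681e-01, -1.22849672e-01,
         4.78846998e-01],
       [-9.99991174e-01,  3.66096398e-03, -2.06126167e-03,
        -7.27719311e-04],
       [-1.59588430e-03,  1.22856599e-01,  9.92423150e-01,
         9.12061629e-01],
       [ 0.00000000e+00,  0.00000000e+00,  0.00000000e+00,
         1.00000000e+00]])}
scene {'fx': 376.45659381008534, 'fy': 376.45659381008534, 'cx': 316.4780172068382, 'cy': 200.3434572030438, 'pose': array([[-0.20472128, -0.84992117,  0.48551335,  0.97985372],
       [ 0.97878902, -0.17379033,  0.10848489,  0.08396535],
       [-0.00782608,  0.4974243 ,  0.86747208,  0.77498915],
       [ 0.        ,  0.        ,  0.        ,  1.        ]])}
{'t': 0.1, 'q': array([-1.36603121e+00,  5.32826639e-02,  1.61416350e+00,  4.85361873e-05,
        1.47599857e+00, -1.19011984e-01]), 'dq': array([ 0.00125783, -0.00144725, -0.0043985 ,  0.00090495, -0.00037045,
       -0.00013558]), 'effort': array([ 1.39055282e-03, -3.94901454e+01, -3.71363604e+01, -7.67327492e-05,
        3.87750420e-03,  2.88086278e-05]), 'tool_pos': array([ 0.19879127, -0.59228296,  0.40358666]), 'tool_rot': array([-3.09868815e+00, -5.06063510e-01,  4.88499578e-05]), 'contact_force': array([ 0.5688162 , -0.29883641, -0.35191193]), 'wrist_torque': array([-0.02943182,  0.02270486,  0.08433994]), 'grip_force': 0.0, 'opening': 0.08496818991144221} 0.1547
```

View pics/top0.png

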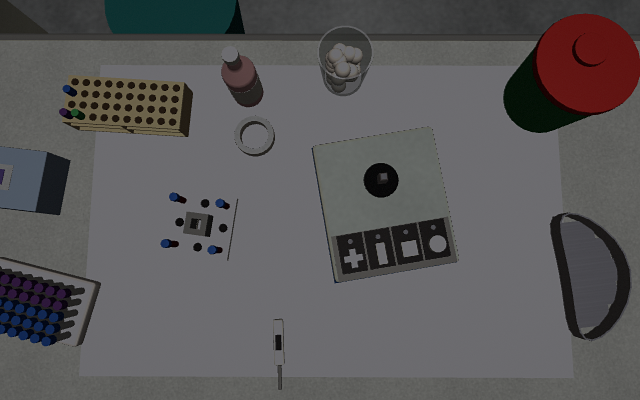

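View pics/scene0.png

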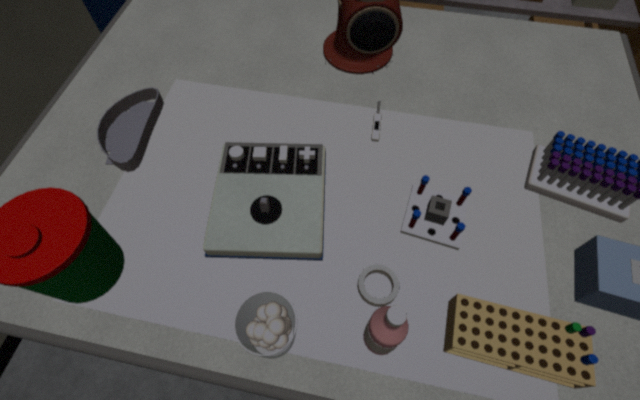

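The top view shows the mixer (385,205), with its keys from left to right: cross (352,257), bar (380,250), square (409,245) and round (438,240). The shaft is at (382,178), the carrier hub at (198,224) and the tape at (254,136). The scene view agrees: keys at (236..308,155), shaft (265,205), hub (438,208).

```bash
python3 - <<'E'
from h import *
from scipy.spatial import cKDTree
def load(n): z=np.load(f"{n}0.npz"); return z['im'],z['P'],z['d']
for n in ("top","scene"):
    im,P,d=load(n); hsv=cv2.cvtColor(im,cv2.COLOR_BGR2HSV); Z=P[...,2]; X=P[...,0];Y=P[...,1]
    print("==",n,"table z",np.median(Z[(abs(X-.45)<.05)&(abs(Y)<.05)&(d>0)]))
    # blue caps
    m=cv2.inRange(hsv,(95,120,40),(125,255,255)); k,l,st,ce=cv2.connectedComponentsWithStats(m)
    caps=[]
    for i in range(1,k):
        p=onplane(n,ce[i],.072)[0]
        if st[i,4]>=15 and .3<p[0]<.65 and .1<p[1]<.42:
            s=(l==i)&(Z>.066)&(Z<.082); q=np.median(P[s],0) if s.sum() else None
            # cap top: pixels at top height by depth
            print("cap",ce[i].round(1),st[i,4],p.round(4),None if q is None else q.round(4),s.sum())
    # hub
    s=(abs(Z-.052)<.008)&(X>.3)&(X<.65)&(Y>.1)&(Y<.42)&(d>0); s=s.astype(np.uint8)
    k,l,st,ce=cv2.connectedComponentsWithStats(s)
    for i in range(1,k):
        if st[i,4]>100:
            c=max(cv2.findContours((l==i).astype(np.uint8),0,2)[0],key=cv2.contourArea)
            w=onplane(n,c[:,0],.052)[:,:2].astype(np.float32); print("hub",st[i,4],cv2.minAreaRect(w), 'z',np.median(Z[l==i]))
    # mixer top
    s=(abs(Z-.055)<.008)&(X>.3)&(X<.75)&(Y>-.35)&(Y<.1)&(d>0); s=s.astype(np.uint8)
    k,l,st,ce=cv2.connectedComponentsWithStats(s); i=1+st[1:,4].argmax()
    c=max(cv2.findContours((l==i).astype(np.uint8),0,2)[0],key=cv2.contourArea)
    w=onplane(n,c[:,0],.055)[:,:2].astype(np.float32); print("mixer",cv2.minAreaRect(w),'z',np.median(Z[l==i]))
    # keys / shaft
    s=(abs(Z-.075)<.007)&(X>.3)&(X<.75)&(Y>-.35)&(Y<.1)&(d>0)
    k,l,st,ce=cv2.connectedComponentsWithStats(s.astype(np.uint8))
    for i in range(1,k):
        if st[i,4]>25:
            c=max(cv2.findContours((l==i).astype(np.uint8),0,2)[0],key=cv2.contourArea)
            w=onplane(n,c[:,0],.075)[:,:2].astype(np.float32); r=cv2.minAreaRect(w); print("key",st[i,4],ce[i].round(1),np.array(r[0]).round(4),np.array(r[1]).round(4),round(r[2],1),np.median(Z[l==i]).round(4))
    s=(Z>.092)&(Z<.115)&(X>.4)&(X<.75)&(Y>-.3)&(Y<.05)&(d>0)
    v,u=np.nonzero(s); print("shaft px",u.mean(),v.mean(),len(u),onplane(n,[u.mean(),v.mean()],.101),np.median(P[s],0))
    cu,cv_=int(u.mean()),int(v.mean()); cr=im[cv_-25:cv_+25,cu-30:cu+30]; cv2.imwrite(f"pics/sh_{n}.png",cv2.resize(cv2.convertScaleAbs(cr,alpha=1.8),None,fx=6.6,fy=6.6,interpolation=cv2.INTER_CUBIC)); print('crop',cu-30,cv_-25)
    # tape
    s=(abs(Z-.024)<.006)&(X>.5)&(X<.8)&(Y>0)&(Y<.3)
    print("tape",np.median(P[s],0),s.sum())
a=[cv2.imread(f"pics/sh_{n}.png") for n in("top","scene")]; cv2.imwrite("pics/sh.png",np.hstack(a))
E
```

```text
== top table z 0.00219762623326214
cap [172.9 196.3] 54 [0.5881 0.2986 0.072 ] [0.5884 0.2977 0.0738] 52
cap [219.3 202.6] 55 [0.576 0.207 0.072] [0.5759 0.2066 0.0737] 54
cap [164.5 243. ] 58 [0.4969 0.3105 0.072 ] [0.4969 0.3102 0.0738] 58
cap [211.5 249.5] 54 [0.4848 0.219  0.072 ] [0.4847 0.2188 0.0739] 54
hub 425 ((0.5363953113555908, 0.2576160728931427), (0.04635221138596535, 0.043926484882831573), 82.62983703613281) z 0.05196265300273051
mixer ((0.5797469019889832, -0.11748349666595459), (0.2774428129196167, 0.2478199154138565), 9.922621726989746) z 0.05594819110116178
key 249 [436.8 243.3] [ 0.4981 -0.2149] [0.0327 0.0327] 88.3 0.0753
key 246 [409.  248.2] [ 0.4888 -0.1616] [0.0296 0.0307] 10.4 0.0751
key 213 [381.  253.1] [ 0.4792 -0.1078] [0.0416 0.0186] 10.0 0.075
key 198 [352.9 257.9] [ 0.4699 -0.0536] [0.0313 0.0303] 54.8 0.0753
shaft px 382.8918918918919 176.5810810810811 74 [[ 0.62364751 -0.10981216  0.101     ]] [ 0.62360187 -0.1099893   0.09957591]
crop 352 151
tape [0.72359386 0.16074598 0.02387022] 857
== scene table z 0.0026526604391015063
cap [424.9 179.2] 42 [0.
[... 333 characters left out ...]
4920142516493797), 82.24453735351562) z 0.05236769248526879
mixer ((0.5801991820335388, -0.1148773580789566), (0.28369712829589844, 0.24733980000019073), 9.814249038696289) z 0.05583908698926504
key 128 [283.  153.1] [ 0.4799 -0.1053] [0.046  0.0185] 8.1 0.075
key 158 [236. 152.] [ 0.4988 -0.213 ] [0.0363 0.0325] 17.4 0.0752
key 157 [259.5 152.5] [ 0.4894 -0.1591] [0.0317 0.0306] 11.5 0.0753
key 138 [306.5 153.6] [ 0.4705 -0.0516] [0.0351 0.0344] 57.6 0.0752
key 29 [264.7 208.9] [ 0.6308 -0.1071] [0.0096 0.0154] 11.6 0.0743
shaft px 263.6666666666667 201.4 60 [[ 0.62691875 -0.10656227  0.101     ]] [ 0.62647952 -0.10694143  0.09934433]
crop 233 176
tape [0.71574097 0.16057496 0.02439417] 932
```

View pics/sh.png

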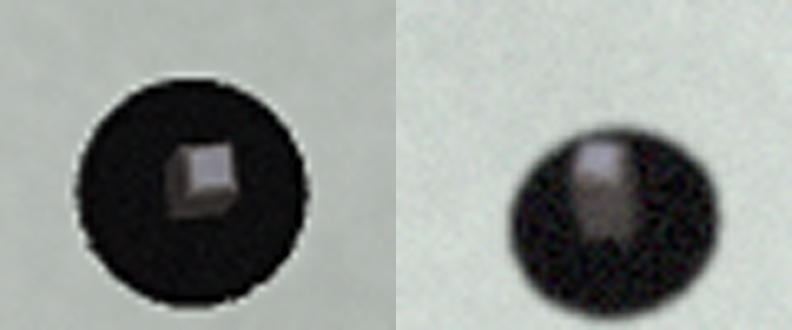

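The crops show the shaft top as a bright square at (210,167) in the left crop, which is top-view pixel (383.8,176.3). It is turned only a few degrees from the image axes. All sizes and heights agree with the task. I'll refine the shaft yaw and compute the first move.

```bash
cat >> h.py <<'E'
def rel(p,psi):
    """tool-frame shift (cm) and turn (rad) to reach TCP p, pointing down, tool x at world angle psi (deg)"""
    o=get_obs(); A=R.from_rotvec(o['tool_rot']); a=np.radians(psi)
    B=R.from_matrix(np.array([[np.cos(a),np.sin(a),0],[np.sin(a),-np.cos(a),0],[0,0,-1]]))
    s=A.inv().apply(np.array(p)-o['tool_pos'])*100; r=(A.inv()*B).as_rotvec()
    x=A.as_matrix()[:,0]
    print("t",round(o['t'],2),"pos",o['tool_pos'].round(4),"psi",round(np.degrees(np.arctan2(x[1],x[0])),2),"F",o['contact_force'].round(1),"open",round(o['opening'],4),"grip",round(o['grip_force'],1),"\n shift cm",s.round(2),"turn",r.round(4))
E
python3 - <<'E'
from h import *
z=np.load("top0.npz"); im=z['im']
g=cv2.cvtColor(im,cv2.COLOR_BGR2GRAY)[166:188,372:396]; G=cv2.resize(g,None,fx=8,fy=8,interpolation=cv2.INTER_CUBIC)
for th in (.55,.65,.75):
    m=(G>th*np.percentile(G,99)).astype(np.uint8); c=max(cv2.findContours(m,0,2)[0],key=cv2.contourArea)
    uv=(c[:,0]+.5)/8-.5+[372,166]; print(th,cv2.minAreaRect(onplane("top",uv,.101)[:,:2].astype(np.float32)))
caps=np.array([[.4848,.219],[.4969,.3105],[.5881,.2986],[.576,.207]])
print(cv2.minAreaRect(caps.astype(np.float32)))
rel([.5365,.2585,.33],82.6)
E
```

```text
0.55 ((0.6248783469200134, -0.11085879057645798), (0.01181138027459383, 0.011611167341470718), 5.572751998901367)
0.65 ((0.625093936920166, -0.11093840003013611), (0.010638062842190266, 0.010669538751244545), 6.63177490234375)
0.75 ((0.6411192417144775, -0.13002684712409973), (0.00786953791975975, 0.008011763915419579), 89.13658905029297)
((0.5364500880241394, 0.25880002975463867), (0.09244251251220703, 0.0919860377907753), 82.47499084472656)
t 0.1 pos [ 0.1988 -0.5923  0.4036] psi 18.55 F [ 0.6 -0.3 -0.4] open 0.085 grip 0.0 
 shift cm [ 59.08 -69.9    7.5 ] turn [-0.0015 -0.0013 -1.1179]
```

Emit:
{"api": "arm_command", "payload": {
  "plan": [
    [[59,-70,7.5,0,0,-1.118],[59,-70,7.5,0,0,-1.118],[59,-70,7.5,0,0,-1.118],[59,-70,7.5,0,0,-1.118],[59,-70,7.5,0,0,-1.118],[59,-70,7.5,0,0,-1.118],[59,-70,7.5,0,0,-1.118],[59,-70,7.5,0,0,-1.118],[59,-70,7.5,0,0,-1.118],[59,-70,7.5,0,0,-1.118],[59,-70,7.5,0,0,-1.118],[59,-70,7.5,0,0,-1.118]]
  ],
  "gripper": -1,
  "force": 50
}}

```text
t: 1.1
tool_pos: [0.382, -0.127, 0.3635]
tool_rot: [2.36, 2.073, 0.0]
contact_force: [1.3, -0.9, 1.0]
opening: 0.0851
grip_force: 0.0
```

```bash
python3 -c "
from h import *
rel([.5365,.2588,.30],82.5)"
```

```text
t 1.1 pos [ 0.382  -0.127   0.3635] psi 82.58 F [ 1.3 -0.9  1. ] open 0.0851 grip 0.0 
 shift cm [40.25 10.33  6.35] turn [0.0005 0.0001 0.0014]
```

Emit:
{"api": "arm_command", "payload": {
  "plan": [
    [[40,10.3,6.3,0,0,0],[40,10.3,6.3,0,0,0],[40,10.3,6.3,0,0,0],[40,10.3,6.3,0,0,0],[40,10.3,6.3,0,0,0],[40,10.3,6.3,0,0,0],[40,10.3,6.3,0,0,0],[40,10.3,6.3,0,0,0],[40,10.3,6.3,0,0,0],[40,10.3,6.3,0,0,0],[40,10.3,6.3,0,0,0],[40,10.3,6.3,0,0,0]]
  ]
}}

```text
t: 2.1
tool_pos: [0.5356, 0.2561, 0.2991]
tool_rot: [-2.356, -2.077, 0.005]
contact_force: [-0.5, -1.2, -1.5]
opening: 0.0853
grip_force: 0.0
```

```bash
python3 -c "
from h import *
rel([.5365,.2588,.197],82.5)"
```

```text
t 2.1 pos [0.5356 0.2561 0.2991] psi 82.79 F [-0.5 -1.2 -1.5] open 0.0853 grip 0.0 
 shift cm [ 0.29  0.09 10.21] turn [-0.0028  0.0015  0.005 ]
```

Emit:
{"api": "arm_command", "payload": {
  "plan": [
    [[0.3,0.1,2,0,0,0],[0.3,0.1,4,0,0,0],[0.3,0.1,6,0,0,0],[0.3,0.1,7.5,0,0,0],[0.3,0.1,9,0,0,0],[0.3,0.1,10,0,0,0],[0.3,0.1,10.2,0,0,0],[0.3,0.1,10.2,0,0,0],[0.3,0.1,10.2,0,0,0]]
  ]
}}

```text
t: 2.85
tool_pos: [0.5374, 0.2569, 0.1999]
tool_rot: [2.36, 2.073, 0.002]
contact_force: [0.1, -0.3, 0.3]
opening: 0.0855
grip_force: 0.0
```

```bash
python3 -c "
from h import *
rel([.5365,.2588,.197],82.5)
im,d,P=cloud('scene'); cv2.imwrite('pics/g.png',cv2.resize(cv2.convertScaleAbs(im[120:280,340:540],alpha=1.6),None,fx=3,fy=3))"
```

```text
t 2.85 pos [0.5374 0.2569 0.1999] psi 82.58 F [ 0.1 -0.3  0.3] open 0.0855 grip 0.0 
 shift cm [ 0.18 -0.12  0.29] turn [ 0.0013 -0.0005  0.0014]
```

View pics/g.png

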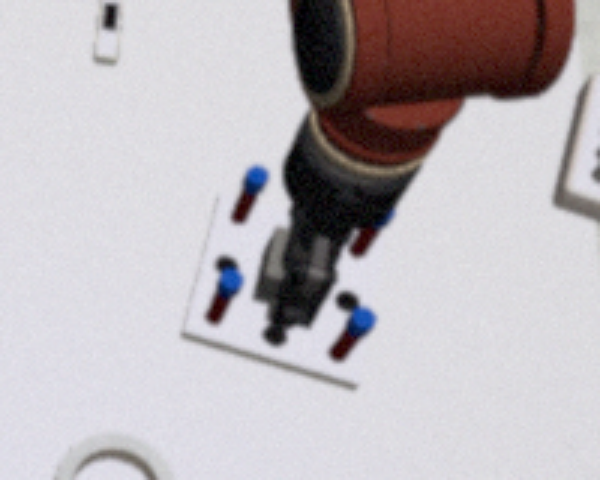

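The fingers straddle the hub (crop 300,270), clear of the caps. Closing.

Emit:
{"api": "arm_command", "payload": {
  "plan": [
    [[0.2,-0.1,0.2,0,0,0],[0.2,-0.1,0.2,0,0,0],[0.2,-0.1,0.2,0,0,0],[0.2,-0.1,0.2,0,0,0],[0.2,-0.1,0.2,0,0,0],[0.2,-0.1,0.2,0,0,0],[0.2,-0.1,0.2,0,0,0],[0.2,-0.1,0.2,0,0,0],[0.2,-0.1,0.2,0,0,0],[0.2,-0.1,0.2,0,0,0]]
  ],
  "gripper": 1,
  "force": 60
}}

```text
t: 3.73
tool_pos: [0.5367, 0.2595, 0.1975]
tool_rot: [2.36, 2.073, 0.002]
contact_force: [1.1, 0.9, 5.2]
opening: 0.0431
grip_force: 64.7
```

```bash
python3 -c "
from h import *
rel([.5365,.2588,.335],82.5)"
```

```text
t 3.73 pos [0.5367 0.2595 0.1975] psi 82.61 F [1.1 0.9 5.2] open 0.0431 grip 64.7 
 shift cm [-6.000e-02  1.000e-02 -1.375e+01] turn [ 0.0009 -0.0007  0.0019]
```

Emit:
{"api": "arm_command", "payload": {
  "plan": [
    [[0,0,-1,0,0,0],[0,0,-2.5,0,0,0],[0,0,-4.5,0,0,0],[0,0,-7,0,0,0],[0,0,-9.5,0,0,0],[0,0,-11.5,0,0,0],[0,0,-13,0,0,0],[0,0,-14,0,0,0],[0,0,-14,0,0,0],[0,0,-14,0,0,0]]
  ]
}}

```text
t: 4.57
tool_pos: [0.536, 0.2591, 0.3361]
tool_rot: [-2.36, -2.073, 0.002]
contact_force: [-0.5, -0.0, -2.6]
opening: 0.0432
grip_force: 63.9
```

```bash
python3 -c "
from h import *
rel([.625,-.109,.338],96.2)"
```

```text
t 4.57 pos [0.536  0.2591 0.3361] psi 82.61 F [-0.5 -0.  -2.6] open 0.0432 grip 63.9 
 shift cm [-35.36  13.56  -0.18] turn [-0.001   0.0005 -0.2373]
```

Emit:
{"api": "arm_command", "payload": {
  "plan": [
    [[-2,0.8,0,0,0,-0.02],[-5,1.9,0,0,0,-0.04],[-9,3.5,0,0,0,-0.07],[-13,5,0,0,0,-0.1],[-17,6.5,0,0,0,-0.13],[-21,8.1,0,0,0,-0.16],[-25,9.6,0,0,0,-0.18],[-29,11.1,0,0,0,-0.2],[-32,12.3,0,0,0,-0.22],[-34,13,0,0,0,-0.237],[-35.3,13.6,0,0,0,-0.237],[-35.3,13.6,0,0,0,-0.237]]
  ]
}}

```text
t: 5.57
tool_pos: [0.6257, -0.1107, 0.3346]
tool_rot: [-2.101, -2.332, 0.003]
contact_force: [0.1, 0.3, -2.3]
opening: 0.0432
grip_force: 63.8
```

Emit:
{"api": "arm_command", "payload": {
  "plan": [
    [[0,0,0,0,0,0],[0,0,0,0,0,0],[0,0,0,0,0,0]]
  ]
}}

```text
t: 5.82
tool_pos: [0.6256, -0.1067, 0.3363]
tool_rot: [-2.095, -2.339, 0.0]
contact_force: [-0.1, 0.6, -2.7]
opening: 0.043
grip_force: 63.8
```

```bash
python3 - <<'E'
from h import *
rel([.625,-.109,.338],96.2)
zc=get_obs()['tool_pos'][2]-.197+.0  # carrier underside approx
for n in ("top","scene"):
    im,d,P=cloud(n); cv2.imwrite(f"pics/h_{n}.png",im); hsv=cv2.cvtColor(im,cv2.COLOR_BGR2HSV)
    m=cv2.inRange(hsv,(95,120,40),(125,255,255)); k,l,st,ce=cv2.connectedComponentsWithStats(m)
    for i in range(1,k):
        p=onplane(n,ce[i],zc+.072)[0]
        if st[i,4]>=10 and .5<p[0]<.75 and -.25<p[1]<.03:
            s=(l==i)&(d>0); print(n,ce[i].round(1),st[i,4],p.round(4),np.median(P[s],0).round(4))
a=cv2.imread("pics/h_top.png")[80:280,240:500];b=cv2.imread("pics/h_scene.png")[80:280,140:400]
cv2.imwrite("pics/h.png",cv2.convertScaleAbs(cv2.resize(np.hstack([a,b]),None,fx=1.5,fy=1.5),alpha=1.6))
E
```

```text
t 5.82 pos [ 0.6256 -0.1067  0.3363] psi 96.28 F [-0.1  0.6 -2.7] open 0.043 grip 63.8 
 shift cm [-0.22 -0.08 -0.18] turn [-0.001  -0.0009  0.0014]
top [359.  139.1] 69 [ 0.667  -0.0561  0.2113] [ 0.6666 -0.056   0.213 ]
top [421.4 187.7] 77 [ 0.5857 -0.1579  0.2113] [ 0.585  -0.1571  0.2131]
scene [285.8 152.7] 71 [ 0.5757 -0.0634  0.2113] [ 0.5766 -0.0639  0.213 ]
scene [226.8 190.8] 70 [ 0.6771 -0.1447  0.2113] [ 0.6777 -0.1445  0.2128]
scene [278.5 194.7] 75 [ 0.6665 -0.0538  0.2113] [ 0.6675 -0.0535  0.213 ]
```

View pics/h.png

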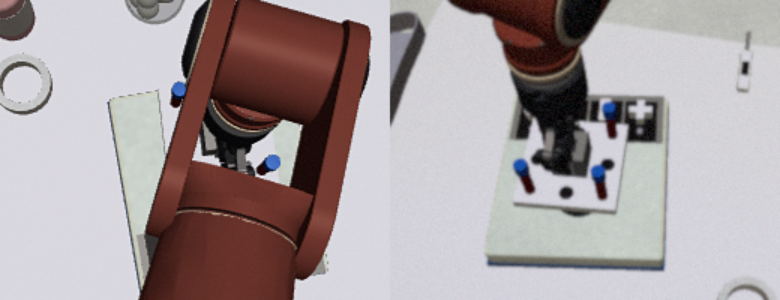

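The scene half shows the carrier above the shaft. The cap diagonals give its centre 1.7 mm in x and 3.2 mm in y off the shaft, and its yaw is 6.0°, matching the shaft. Correcting and starting down.

Emit:
{"api": "arm_command", "payload": {
  "plan": [
    [[-0.3,-0.2,0,0,0,0],[-0.3,-0.2,0,0,0,0],[-0.3,-0.2,1,0,0,0],[-0.3,-0.2,2,0,0,0],[-0.3,-0.2,2.8,0,0,0],[-0.3,-0.2,3.2,0,0,0],[-0.3,-0.2,3.6,0,0,0],[-0.3,-0.2,3.9,0,0,0],[-0.3,-0.2,4.2,0,0,0],[-0.3,-0.2,4.4,0,0,0],[-0.3,-0.2,4.6,0,0,0],[-0.3,-0.2,4.6,0,0,0]]
  ]
}}

```text
t: 6.92
tool_pos: [0.6241, -0.1114, 0.2906]
tool_rot: [-2.098, -2.338, 0.0]
contact_force: [0.1, -0.8, -3.5]
opening: 0.0426
grip_force: 63.9
```

```bash
python3 -c "
from h import *
rel([.624,-.110,.258],96.2); print(get_obs()['wrist_torque'])"
```

```text
t 6.92 pos [ 0.6241 -0.1114  0.2906] psi 96.19 F [ 0.1 -0.8 -3.5] open 0.0426 grip 63.9 
 shift cm [0.14 0.01 3.26] turn [-0.0003 -0.0001 -0.0002]
[-0.00217425 -0.00728665 -0.02753716]
```

The underside is about 7 mm below the shaft's tip with no contact force, so the bore is engaged. Continuing.

Emit:
{"api": "arm_command", "payload": {
  "plan": [
    [[0,0,0.3,0,0,0],[0,0,0.6,0,0,0],[0,0,0.9,0,0,0],[0,0,1.2,0,0,0],[0,0,1.5,0,0,0],[0,0,1.8,0,0,0],[0,0,2.1,0,0,0],[0,0,2.4,0,0,0],[0,0,2.6,0,0,0],[0,0,2.8,0,0,0],[0,0,2.9,0,0,0],[0,0,2.9,0,0,0]]
  ]
}}

```text
t: 7.92
tool_pos: [0.624, -0.1114, 0.2615]
tool_rot: [-2.098, -2.338, 0.0]
contact_force: [-0.8, 0.7, -3.1]
opening: 0.0432
grip_force: 63.9
```

```bash
python3 -c "
from h import *
rel([.624,-.110,.258],96.2); print(get_obs()['wrist_torque'])"
```

```text
t 7.92 pos [ 0.624  -0.1114  0.2615] psi 96.19 F [-0.8  0.7 -3.1] open 0.0432 grip 63.9 
 shift cm [0.14 0.01 0.35] turn [-0.0005 -0.0002 -0.0002]
[-0.00426507  0.05919401 -0.00810307]
```

Emit:
{"api": "arm_command", "payload": {
  "plan": [
    [[0,0,0.1,0,0,0],[0,0,0.2,0,0,0],[0,0,0.3,0,0,0],[0,0,0.35,0,0,0],[0,0,0.4,0,0,0],[0,0,0.4,0,0,0]]
  ]
}}

```text
t: 8.42
tool_pos: [0.6242, -0.1115, 0.2585]
tool_rot: [2.098, 2.338, 0.0]
contact_force: [-2.9, 0.5, 0.7]
opening: 0.043
grip_force: 64.4
```

Emit:
{"api": "arm_command", "payload": {
  "plan": [
    [[0,0,0.1,0,0,0],[0,0,0.1,0,0,0],[0,0,0.1,0,0,0]]
  ]
}}

```text
t: 8.67
tool_pos: [0.6243, -0.1115, 0.2585]
tool_rot: [-2.098, -2.338, 0.0]
contact_force: [-5.3, 1.3, 5.9]
opening: 0.0427
grip_force: 65.0
```

Emit:
{"api": "arm_command", "payload": {
  "plan": [
    [[0,0,0,0,0,0],[0,0,0,0,0,0],[0,0,0,0,0,0],[0,0,0,0,0,0],[0,0,0,0,0,0],[0,0,0,0,0,0],[0,0,0,0,0,0],[0,0,0,0,0,0],[0,0,0,0,0,0],[0,0,0,0,0,0]]
  ],
  "gripper": -1
}}

```text
t: 9.5
tool_pos: [0.6241, -0.1115, 0.2569]
tool_rot: [2.098, 2.338, 0.0]
contact_force: [-0.2, -0.5, 0.3]
opening: 0.0856
grip_force: 0.0
```

Emit:
{"api": "arm_command", "payload": {
  "plan": [
    [[0,0,-1,0,0,0],[0,0,-3,0,0,0],[0,0,-6,0,0,0],[0,0,-9,0,0,0],[0,0,-12,0,0,0],[0,0,-12,0,0,0]]
  ]
}}

```text
t: 10.0
tool_pos: [0.6256, -0.1119, 0.3865]
tool_rot: [2.09, 2.329, 0.009]
contact_force: [1.9, -0.2, 1.6]
opening: 0.0855
grip_force: 0.0
```

```bash
python3 -c "
from h import *
rel([.45,-.1616,.35],96.2)"
```

```text
t 10.0 pos [ 0.6256 -0.1119  0.3865] psi 96.19 F [ 1.9 -0.2  1.6] open 0.0855 grip 0.0 
 shift cm [ -3.03 -18.04   3.44] turn [ 0.0128  0.0054 -0.0001]
```

```bash
python3 -c "
from h import *
rel([.4888,-.1610,.36],99.9)"
```

```text
t 10.0 pos [ 0.6256 -0.1119  0.3865] psi 96.19 F [ 1.9 -0.2  1.6] open 0.0855 grip 0.0 
 shift cm [ -3.4  -14.16   2.49] turn [ 0.0127  0.0058 -0.0647]
```

Emit:
{"api": "arm_command", "payload": {
  "plan": [
    [[-1,-4,1,0,0,-0.03],[-2,-7.5,1.5,0,0,-0.065],[-3,-11,2.5,0,0,-0.065],[-3.4,-14,2.5,0,0,-0.065],[-3.4,-14,2.5,0,0,-0.065],[-3.4,-14,2.5,0,0,-0.065],[-3.4,-14,2.5,0,0,-0.065],[-3.4,-14,2.5,0,0,-0.065],[-3.4,-14,2.5,0,0,-0.065],[-3.4,-14,2.5,0,0,-0.065]]
  ],
  "gripper": 1,
  "force": 40
}}

```text
t: 10.83
tool_pos: [0.4894, -0.1601, 0.3522]
tool_rot: [2.02, 2.406, 0.0]
contact_force: [0.7, -0.4, 0.1]
opening: -0.0001
grip_force: 0.0
```

```bash
python3 - <<'E'
from h import *
rel([.4888,-.1610,.258],99.9)
for n in ("top","scene"):
    im,d,P=cloud(n); cv2.imwrite(f"pics/k_{n}.png",im); hsv=cv2.cvtColor(im,cv2.COLOR_BGR2HSV)
    m=cv2.inRange(hsv,(95,120,40),(125,255,255)); k,l,st,ce=cv2.connectedComponentsWithStats(m)
    for i in range(1,k):
        p=onplane(n,ce[i],.133)[0]
        if st[i,4]>=10 and .5<p[0]<.75 and -.25<p[1]<.03:
            s=(l==i)&(d>0); print(n,ce[i].round(1),st[i,4],p.round(4),np.median(P[s],0).round(4))
a=cv2.imread("pics/k_top.png")[80:300,240:500];b=cv2.imread("pics/k_scene.png")[80:300,140:400]
cv2.imwrite("pics/k.png",cv2.convertScaleAbs(cv2.resize(np.hstack([a,b]),None,fx=1.5,fy=1.5),alpha=1.6))
E
```

```text
t 10.83 pos [ 0.4894 -0.1601  0.3522] psi 99.97 F [ 0.7 -0.4  0.1] open -0.0001 grip 0.0 
 shift cm [-0.07 -0.08  9.42] turn [0.0004 0.0002 0.0012]
top [408.3 145.7] 58 [ 0.6759 -0.1532  0.133 ] [ 0.6749 -0.1523  0.1356]
top [358.7 150.6] 59 [ 0.6663 -0.0616  0.133 ] [ 0.6651 -0.0618  0.1355]
top [414.8 194.8] 64 [ 0.5845 -0.1631  0.133 ] [ 0.584  -0.1629  0.1353]
top [364.4 200. ] 62 [ 0.5747 -0.0713  0.133 ] [ 0.5744 -0.0713  0.1352]
scene [242.1 170.6] 60 [ 0.5821 -0.1611  0.133 ] [ 0.5834 -0.1608  0.1352]
scene [286.3 174.1] 63 [ 0.5724 -0.0697  0.133 ] [ 0.5727 -0.0698  0.1351]
scene [232.9 210.5] 54 [ 0.6752 -0.1505  0.133 ] [ 0.676  -0.1493  0.1356]
scene [280.  214.2] 57 [ 0.6648 -0.0588  0.133 ] [ 0.6665 -0.059   0.135 ]
```

View pics/k.png

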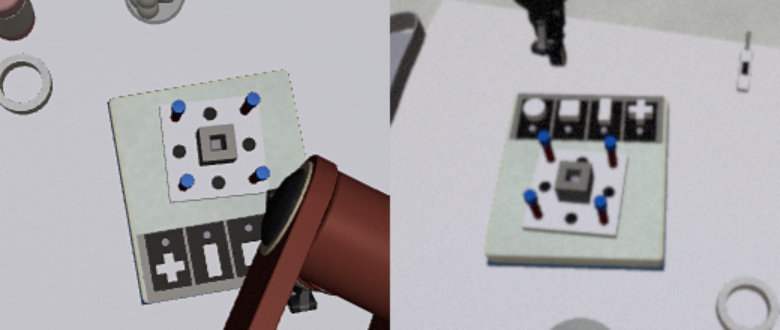

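The carrier is home: cap tops are at 0.135 m, as they should be, and the plate looks level and centred. I'll check the fingertip position by depth before pressing.

```bash
python3 - <<'E'
from h import *
im,d,P=cloud("scene")
s=(P[...,2]>.15)&(P[...,2]<.30)&(P[...,0]<.56)&(P[...,0]>.40)&(abs(P[...,1]+.16)<.08)&(d>0)
for a in (.15,.17,.19,.21,.23,.25):
    q=P[s&(P[...,2]>=a)&(P[...,2]<a+.02)]
    if len(q)>3: print(a,len(q),q.min(0).round(4),np.median(q,0).round(4),q.max(0).round(4))
rel([.4888,-.1610,.258],99.9)
E
```

```text
0.17 18 [ 0.4834 -0.1696  0.1814] [ 0.4937 -0.1512  0.1861] [ 0.5027 -0.1483  0.1898]
0.19 76 [ 0.4802 -0.169   0.1902] [ 0.5003 -0.1532  0.199 ] [ 0.5038 -0.1476  0.2099]
0.21 33 [ 0.4648 -0.1634  0.2104] [ 0.4936 -0.148   0.2261] [ 0.52   -0.1425  0.2298]
0.23 94 [ 0.4475 -0.1738  0.2302] [ 0.5025 -0.1472  0.245 ] [ 0.5377 -0.1392  0.2499]
0.25 139 [ 0.47   -0.1729  0.2501] [ 0.5272 -0.1445  0.2642] [ 0.5508 -0.1366  0.2699]
t 10.98 pos [ 0.489  -0.1602  0.3519] psi 99.95 F [ 0.6 -0.8 -0.3] open -0.0002 grip 0.0 
 shift cm [-0.08 -0.04  9.39] turn [-0.0001 -0.0001  0.0008]
```

The fingertips are at (0.493, -0.159, about 0.18), over the square key. Pressing.

Emit:
{"api": "arm_command", "payload": {
  "plan": [
    [[-0.05,0,3,0,0,0],[-0.05,0,6,0,0,0],[-0.05,0,8,0,0,0],[-0.05,0,9.3,0,0,0],[-0.05,0,9.9,0,0,0],[-0.05,0,10.3,0,0,0],[-0.05,0,10.6,0,0,0],[-0.05,0,10.9,0,0,0],[-0.05,0,11.1,0,0,0],[-0.05,0,11.2,0,0,0],[-0.05,0,11.2,0,0,0]]
  ]
}}

```text
t: 11.9
tool_pos: [0.4892, -0.1611, 0.241]
tool_rot: [2.02, 2.403, 0.001]
contact_force: [-0.5, 1.5, 5.1]
opening: -0.0005
grip_force: 2.2
```

Emit:
{"api": "arm_command", "payload": {
  "plan": [
    [[0,0,0.15,0,0,0],[0,0,0.15,0,0,0],[0,0,0.15,0,0,0]]
  ]
}}

```text
t: 12.15
tool_pos: [0.4894, -0.1611, 0.2404]
tool_rot: [2.02, 2.404, 0.001]
contact_force: [-2.4, 1.7, 10.2]
opening: 0.0001
grip_force: 4.9
```

Emit:
{"api": "arm_command", "payload": {
  "plan": [
    [[0,0,-1,0,0,0],[0,0,-3,0,0,0],[0,0,-5,0,0,0],[0,0,-5,0,0,0],[0,0,-5,0,0,0]]
  ]
}}

```text
t: 12.57
tool_pos: [0.4891, -0.1611, 0.2898]
tool_rot: [2.019, 2.402, 0.001]
contact_force: [-0.2, 0.7, -0.7]
opening: -0.0
grip_force: 0.0
```

```bash
python3 - <<'E'
from h import *
rel([.4982,-.2140,.24],99.9)
im,d,P=cloud("scene")
print("pips z:")
c=calibration("scene")
ex=np.array([np.cos(np.radians(9.9)),np.sin(np.radians(9.9))])
for n,k in dict(square=(.4894,-.1591),round=(.4988,-.213),bar=(.4799,-.1053),cross=(.4705,-.0516)).items():
    p=np.array(k)+.033*ex
    w=np.hypot(P[...,0]-p[0],P[...,1]-p[1])<.005; w2=np.hypot(P[...,0]-k[0],P[...,1]-k[1])<.008
    print(n,P[w][:,2].round(4).max() if w.any() else None,np.median(P[w][:,2]),"key z",np.median(P[w2][:,2]).round(4))
E
```

```text
t 12.57 pos [ 0.4891 -0.1611  0.2898] psi 99.91 F [-0.2  0.7 -0.7] open -0.0 grip 0.0 
 shift cm [-5.36 -0.03  4.99] turn [0.0029 0.0022 0.0002]
pips z:
square 0.4309 0.3138048274758722 key z 0.435
round 0.0674 0.06284930745902023 key z 0.412
bar 0.4252 0.3982220452472605 key z 0.0757
cross 0.0674 0.06419162499749681 key z 0.0754
```

The force rose to 10 N, so the square key bottomed out. Now the round key.

Emit:
{"api": "arm_command", "payload": {
  "plan": [
    [[-2.5,0,0,0,0,0],[-5.4,0,0,0,0,0],[-5.4,0,0,0,0,0],[-5.4,0,0,0,0,0],[-5.4,0,0,0,0,0]]
  ]
}}

```text
t: 13.03
tool_pos: [0.4975, -0.2137, 0.2868]
tool_rot: [-2.02, -2.402, 0.0]
contact_force: [0.2, 0.7, -0.4]
opening: -0.0002
grip_force: 0.0
```

```bash
python3 - <<'E'
from h import *
rel([.4982,-.2140,.24],99.9)
im,d,P=cloud("scene"); im2,d2,_=cloud("top")
a=im[130:190,210:330]; b=im2[210:290,330:460]
cv2.imwrite("pics/p.png",cv2.convertScaleAbs(np.hstack([cv2.resize(a,(390,195)),cv2.resize(b,(317,195))]),alpha=1.7))
E
```

```text
t 13.03 pos [ 0.4975 -0.2137  0.2868] psi 99.89 F [ 0.2  0.7 -0.4] open -0.0002 grip 0.0 
 shift cm [-0.05  0.08  4.68] turn [-0.0021 -0.0022 -0.0002]
```

View pics/p.png

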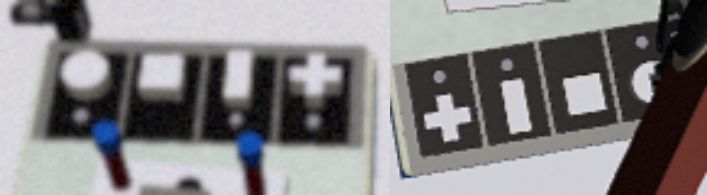

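The square's pip at crop (590,50) has dropped, and the other three still stand. Pressing the round key.

Emit:
{"api": "arm_command", "payload": {
  "plan": [
    [[0,0,2,0,0,0],[0,0,3,0,0,0],[0,0,3.7,0,0,0],[0,0,4.1,0,0,0],[0,0,4.4,0,0,0],[0,0,4.7,0,0,0],[0,0,4.9,0,0,0],[0,0,5.0,0,0,0],[0,0,5.0,0,0,0],[0,0,5.0,0,0,0]]
  ]
}}

```text
t: 13.97
tool_pos: [0.4982, -0.214, 0.2403]
tool_rot: [-2.02, -2.404, -0.0]
contact_force: [-6.2, 5.4, 11.4]
opening: -0.0002
grip_force: 5.9
```

Bottomed at 11 N. Lift, shift over to the bar key, and check.

Emit:
{"api": "arm_command", "payload": {
  "plan": [
    [[0,0,-1,0,0,0],[0,0,-3,0,0,0],[0,0,-5,0,0,0],[3,0,-5,0,0,0],[6,0,-5,0,0,0],[9,0,-5,0,0,0],[11,0,-5,0,0,0],[11,0,-5,0,0,0],[11,0,-5,0,0,0],[11,0,-5,0,0,0]]
  ]
}}

```text
t: 14.8
tool_pos: [0.4794, -0.1061, 0.2889]
tool_rot: [2.02, 2.404, 0.0]
contact_force: [-0.5, 0.3, -0.6]
opening: 0.0001
grip_force: 0.0
```

```bash
python3 - <<'E'
from h import *
rel([.4793,-.1068,.24],99.9)
im,d,P=cloud("scene"); im2,d2,_=cloud("top")
a=im[130:190,210:330]; b=im2[210:290,330:460]
cv2.imwrite("pics/p2.png",cv2.convertScaleAbs(np.hstack([cv2.resize(a,(390,195)),cv2.resize(b,(317,195))]),alpha=1.7))
E
```

```text
t 14.8 pos [ 0.4794 -0.1061  0.2889] psi 99.91 F [-0.5  0.3 -0.6] open 0.0001 grip 0.0 
 shift cm [-0.06 -0.03  4.89] turn [0.0013 0.0013 0.0003]
```

View pics/p2.png

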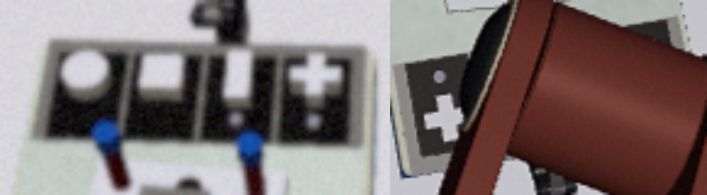

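The round pip has dropped; bar (235,120) and cross (313,120) are still up. Pressing the bar key, then retreating.

Emit:
{"api": "arm_command", "payload": {
  "plan": [
    [[0,0,2,0,0,0],[0,0,3,0,0,0],[0,0,3.7,0,0,0],[0,0,4.1,0,0,0],[0,0,4.4,0,0,0],[0,0,4.7,0,0,0],[0,0,4.9,0,0,0],[0,0,5.0,0,0,0],[0,0,5.0,0,0,0],[0,0,5.0,0,0,0]]
  ]
}}

```text
t: 15.73
tool_pos: [0.4793, -0.1059, 0.2403]
tool_rot: [-2.02, -2.405, 0.002]
contact_force: [-8.7, 0.6, 11.9]
opening: 0.0
grip_force: 6.1
```

Emit:
{"api": "arm_command", "payload": {
  "plan": [
    [[0,0,-1,0,0,0],[0,0,-3,0,0,0],[0,0,-6,0,0,0],[0,0,-10,0,0,0],[0,0,-14,0,0,0],[0,0,-14,0,0,0],[0,0,-14,0,0,0],[0,0,-14,0,0,0],[0,0,-14,0,0,0]]
  ]
}}

```text
t: 16.48
tool_pos: [0.4787, -0.1055, 0.3767]
tool_rot: [-2.02, -2.403, 0.001]
contact_force: [0.2, 0.4, 0.1]
opening: -0.0001
grip_force: 0.0
```

```bash
python3 - <<'E'
from h import *
rel([.4793,-.1068,.38],99.9)
im,d,P=cloud("scene")
cv2.imwrite("pics/p3.png",cv2.convertScaleAbs(cv2.resize(im[100:280,180:400],None,fx=3,fy=3),alpha=1.7))
E
```

```text
t 16.48 pos [ 0.4787 -0.1055  0.3767] psi 99.92 F [0.2 0.4 0.1] open -0.0001 grip 0.0 
 shift cm [-0.14  0.04 -0.33] turn [-0.002  -0.0014  0.0003]
```

View pics/p3.png

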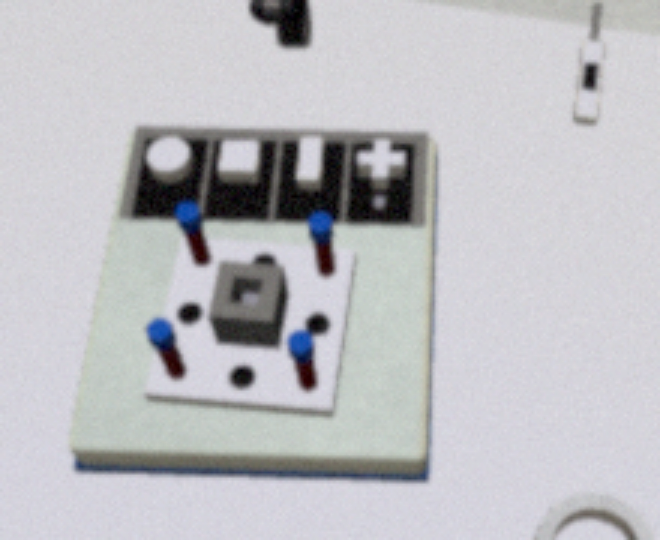

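Only the cross key's pip still stands (380,200). All four keys are up, the carrier is home, and the arm is clear. Handing in.

```bash
python3 -c "
from station import finish_job
print(finish_job())"
```

```text
the job is handed in; nothing more can be done
None
```

I handed the job in at about 16.5 s: the carrier is fully down on the shaft and released, the square, round and bar keys were pressed in order, and the cross key and tape roll were left alone; the hand-in returned no verdict.

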